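# Make up two chromatography kits from the bench stock

## Task

Make up the two kits on the bench. In the two-bay tray lay the long steel column in the narrow bay and stand the short wide vial in the other, wide bay; in the three-bay tray lay the short column in the narrow long bay and stand the tall vial and the steel filter in the two square bays, one in each. Keep both glass vials upright all the time, leave the beaker, the jar and the tall bottle where they are, and let go of everything.

Things in the scene. Friction and masses are not known exactly. Their poses are not given: they have to be found in the camera images.
- tray_two: Kit tray, white walls, grey floor, fixed, 116 (x) by 148 mm (y). Origin: centre of underside; z up; x straight ahead of the robot (world x) within 0.2 rad. Floor 4 mm thick; walls and dividers 4 mm, tops 12 mm over the bench. Narrow long bay along its -x side: 44 by 140 mm inside, centre (-32, 0) mm. Rest: one wide bay, 60 by 140 mm, centre (24, 0) mm. Two bays in all.
- tray_three: Kit tray, white walls, grey floor, fixed, 116 (x) by 148 mm (y). Origin: centre of underside; z up; x straight ahead of the robot (world x) within 0.2 rad. Floor 4 mm thick; walls and dividers 4 mm, tops 12 mm over the bench. Narrow long bay along its -x side: 44 by 140 mm inside, centre (-32, 0) mm. Rest: two square bays, 60 (x) by 68 mm (y), centres (24, 36) and (24, -36) mm. Three bays in all.
- column_long: The longer of two. Steel column lying down: tube 20 mm in diameter, an 18 mm long hexagonal nut (26 mm across flats) near each end, 115 mm overall, 200 g, 71 mm of bare tube to grip. Origin on the tube's axis at mid-length, 13 mm above its support; x along the tube, at first along world x within 0.35 rad. Does not roll.
- column_short: The shorter of two. Steel column lying down: tube 20 mm in diameter, an 18 mm long hexagonal nut (26 mm across flats) near each end, 75 mm overall, 140 g, 31 mm of bare tube to grip. Origin on the tube's axis at mid-length, 13 mm above its support; x along the tube, at first along world x within 0.35 rad. Does not roll.
- vial_tall: Tall slim amber glass vial with an aluminium cap, standing: 23 mm in diameter (full width up to 56 mm high), 75 mm tall with its cap, about 30 g. Origin: centre of its underside; z is its axis.
- vial_short: Short wide amber glass vial with a white cap, standing: 30 mm in diameter (full width up to 30 mm high), 46 mm tall with its cap (24 mm wide), about 30 g. Origin: centre of its underside; z is its axis.
- filter: Steel inlet filter, standing: a cylinder 30 mm in diameter and 26 mm high with a thin stem, 10 mm in diameter, rising from its middle to 40 mm; about 60 g. Origin: centre of its underside; z is its axis.
- beaker: Bystander: small open glass beaker, 46 mm in diameter, 60 mm tall. Origin: centre of its underside.
- jar: Bystander: closed white plastic jar with a black cap, 52 mm in diameter, 55 mm tall. Origin: centre of its underside.
- bottle: Bystander: tall amber reagent bottle with a blue cap, 64 mm in diameter, 150 mm tall. Origin: centre of its underside.
Not all that is in view belongs to the job. What is shaped like the vial_short but green or red is not meant.

How it is judged:
At the end, for the whole second after the job is handed in: Columns on the floor of their narrow bays, along them within 0.3 rad, within 14 mm of the centre line and 18 mm (long) or 38 mm (short) of mid-bay; both vials and filter upright (0.1 rad) on the floors of their own bays, tall vial and filter either way round; all released, at rest (x of column_long in the frame of tray_two between -0.046 and -0.018 m and y of column_long in the frame of tray_two between -0.018 and 0.018 m and z of column_long in the frame of tray_two between 0.012 and 0.022 m and angle between the x axis of column_long and the y axis of tray_two, either way round below 0.3 rad and x of vial_short in the frame of tray_two between 0.004 and 0.044 m and y of vial_short in the frame of tray_two between -0.06 and 0.06 m and z of vial_short in the frame of tray_two between 0 and 0.008 m and angle between each of vial_short, vial_tall, filter's own z axis and vertical below 0.1 rad and x of column_short in the frame of tray_three between -0.046 and -0.018 m and y of column_short in the frame of tray_three between -0.038 and 0.038 m and z of column_short in the frame of tray_three between 0.012 and 0.022 m and angle between the x axis of column_short and the y axis of tray_three, either way round below 0.3 rad and x of vial_tall in the frame of tray_three between 0.004 and 0.044 m and y of vial_tall in the frame of tray_three between -0.06 and 0.06 m and z of vial_tall in the frame of tray_three between 0 and 0.008 m and x of filter in the frame of tray_three between 0.004 and 0.044 m and y of filter in the frame of tray_three between -0.06 and 0.06 m and z of filter in the frame of tray_three between 0 and 0.008 m and ((y of vial_tall in the frame of tray_three above 0.008 m and y of filter in the frame of tray_three below -0.008 m) or (y of filter in the frame of tray_three above 0.008 m and y of vial_tall in the frame of tray_three below -0.008 m)) and linear speed of each of column_long, column_short, vial_tall, vial_short, filter below 0.02 m/s); the robot touches nothing.
It fails at once if a glass vial tipped by more than 0.7 rad (angle between any of vial_tall, vial_short's own z axis and vertical above 0.7 rad).
It fails at once if the beaker, jar or bottle pushed more than 30 mm or tipped (distance of any of beaker, jar, bottle from where it was at the start of the episode above 0.03 m or angle between any of beaker, jar, bottle's own z axis and vertical above 0.5 rad).
It also fails if it takes over 128 s, if anything falls off the work surface, if the arm or the gripper's body presses on something with over 40 N, if the wrist force passes 120 N, or if a joint passes its speed limit or range.

## Robot

A 6-joint arm with a two-finger parallel gripper is mounted at the origin on the work surface. World frame = base frame: x ahead of the robot, y to its left, z up, the work surface at z = 0. Lengths are in m, angles in rad, forces in N, time in s.
With the tool pointing down it reaches from about 0.25 to 0.725 m from the base axis. Payload 9.7 kg.
Tool frame: the origin (TCP) lies at the very end of the fingers, on their centre line; the grasp point (between the pads) lies manip.hold_point_z behind it (manip.hold_point_z is the distance from the TCP to the grasp point, in m); z points along the fingers, y is the line along which they close (so a half turn about z gives the same grasp; the last joint's range is limited). The gripper opens to 85 mm and grips with 20 to 120 N. Pads are 22 mm wide; open, the fingers measure 114 mm over their backs; the gripper's body (76 mm by 85 mm) begins 54 mm behind the grasp point. The pads swing forward as they close: fully open they stand 13 mm farther back than shut.
Start: joints at [-1.226, 0.087, 0.176, 1.66, 0, 1.571], TCP at [0.186, -0.518, 0.231] pointing down, gripper open.
Joint ranges: [-3.13, 3.13], [-0.85, 1.81], [-1.15, 1.24], [-2.2, 2.28], [-1.44, 1.52], [-3.14, 3.14]. Speed limits (rad/s): [2.22, 2.22, 2.57, 3.14, 3.14, 3.14].

## Interface

Orientations are given as a unit quaternion [x, y, z, w].
In Python, from plant import readout, viewer, ticket, manip gives the robot as it stands.
- The arm moves only by the tool move_arm, never from a script. Its arguments are lists of equal length, an entry for each row: "angular": the turn, a rotation vector about the world's x, y, z scaled (see below), a list of three; "slide": the shift along the world's x, y, z scaled (see below), a list of three; "claw": the opening, from 0 (shut) to 1 (fully open). A call has 1 to 12 rows; each row shifts and turns the commanded pose from where the row before left it; what a row does not reach is not made up. The controller multiplies each number of a shift by 0.03 m and each number of a turn by 5 degrees. A row lasts 1/10 s, in which the tool goes at most 50 mm and 8.59 degrees, less where a joint would pass 70% of its speed; a pose out of reach is approached as far as the arm can. A call with a number of a shift or a turn outside -1 to 1 is refused whole. A call with a gripper value outside its range is refused whole. The fingers move at their own pace and stop on an object; the grip force is fixed at half the most. Time passes only in rows, so rows that do not move let the fingers close. It gives the time, the measured TCP pose, the force, the opening and the grip force at its end, in the units of the state.
- readout.observe(): the state, without advancing time (a new reading comes with each control period).
- viewer.capture(name): name is "scene" or "top" or "wrist"; returns a dict with "pixels" (480x640x3 uint8, blue, green, red), "fx", "fy", "cx", "cy" (pixels), "xyz" and "attitude" of the camera in the world. Camera axes: x right, y down, z forward; pixel columns grow to the right and rows downward; lengths in m; the calibration is good to about 2 mm. The wrist camera is an equidistant fisheye: a pixel r from the principal point sees the ray r / f radians off the axis. A picture is of the moment at which its call begins. There is no depth.
- ticket.close_job(): hands the job in; it is judged then, once.
The state is a dict: "time": time; "q": joint angles; "qvel": joint speeds; "tau": joint torques, N m; "tool_pos": TCP position; "eef_rot": TCP orientation; "contact_force": force on the tool from outside, world axes, zero at the start; "moment": the same for the moment, N m; "gripper_width": finger opening in m; "grip_force": force on a finger pad.
Only numpy, scipy, OpenCV 4.12 (cv2) and the standard library are available. Lean on these libraries where they do the work, as an engineer would, in place of code of your own. Each camera call takes 0.05 s, during which the arm holds its last target. There are 200 camera calls.

## Working session

There is one attempt and no reset: what is moved stays moved. The work goes in short steps, Python scripts to look and compute and a tool call to move; the robot and the scene stay as the last step left them, time stands still between calls to the robot, and variables do not carry over. Pictures are saved under pics/ and viewed, at most 14 in all, crops included, and the job is handed in when it is done.

Besides the shell and the picture viewer there is one more tool, called after "Request:" as a command line: name --argument value ..., lists and objects as JSON in quotes. move_arm: Moves the arm, as the interface text tells. Shifts and turns lie within -1 to 1; 1 stands for 0.03 m of shift or 5 degrees of turn. Its arguments: {"type":"object","properties":{"angular":{"type":"array"},"slide":{"type":"array"},"claw":{"type":"array"}},"required":["angular","slide","claw"]}

```bash
mkdir -p pics; ls; python3 - <<'E'
from plant import readout, viewer, ticket, manip
import cv2
s=readout.observe(); print(s['time'],s['tool_pos'],s['eef_rot'],s['gripper_width'],manip.hold_point_z)
for n in ("scene","top"):
    c=viewer.capture(n); cv2.imwrite(f"pics/{n}0.png",c["pixels"]); print(n,{k:v for k,v in c.items() if k!="pixels"})
E
```

```text
pics
0.0 [ 0.18583727 -0.51742493  0.23059293] [ 9.85174879e-01  1.71551872e-01 -1.11732392e-04 -6.32774617e-04] 0.08535882444655012 0.0187
scene {'fx': 561.958466945506, 'fy': 561.958466945506, 'cx': 327.8643594742792, 'cy': 248.39683077766503, 'xyz': array([1.37367683, 0.18726463, 0.64819356]), 'attitude': array([ 0.55965712,  0.69695256, -0.34947579, -0.28090516])}
top {'fx': 451.0834947013716, 'fy': 451.0834947013716, 'cx': 316.66514988489257, 'cy': 245.78477109282443, 'xyz': array([ 0.48575826, -0.0051097 ,  0.95646122]), 'attitude': array([ 0.71257891, -0.70055968,  0.02167543, -0.03126657])}
```

View pics/top0.png

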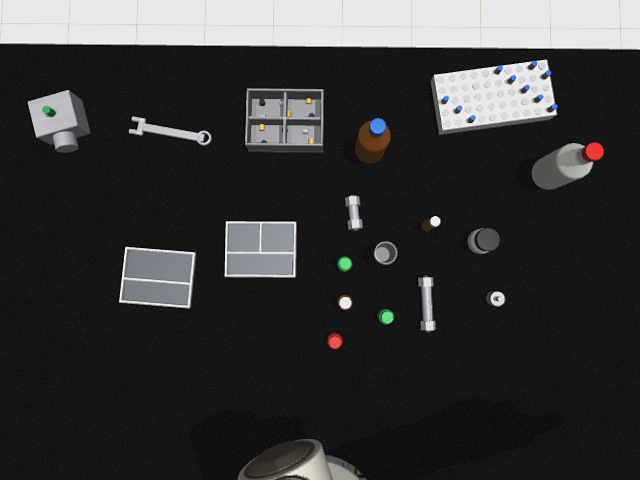

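View pics/scene0.png

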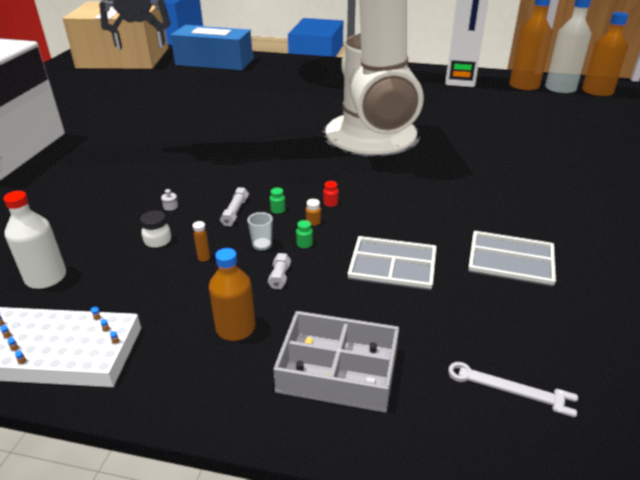

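```bash
cat > h.py <<'E'
import cv2, numpy as np
from scipy.spatial.transform import Rotation as R
from plant import readout, viewer, ticket, manip
def p2w(c,u,v,z):
    d=R.from_quat(c["attitude"]).apply([(u-c["cx"])/c["fx"],(v-c["cy"])/c["fy"],1.0])
    return c["xyz"]+d*(z-c["xyz"][2])/d[2]
def w2p(c,p):
    q=R.from_quat(c["attitude"]).inv().apply(np.array(p)-c["xyz"])
    return q[:2]/q[2]*[c["fx"],c["fy"]]+[c["cx"],c["cy"]]
E
python3 - <<'E'
from h import *
c=viewer.capture("top"); im=c["pixels"]
cv2.imwrite("pics/crop1.png",cv2.resize(im[180:360,320:520],None,fx=4,fy=3.3,interpolation=cv2.INTER_CUBIC))
g=im.max(2)
roi={"tray2":(110,235,205,315,.012),"tray3":(215,212,305,285,.012),"clong":(412,270,442,338,.013),"cshort":(340,190,368,236,.013),
"vshort":(336,293,354,311,.046),"vtall":(427,212,445,230,.075),"filt":(486,288,508,309,.03)}
for n,(a,b,d,e,z) in roi.items():
    m=(g[b:e,a:d]>(70 if n!="vtall" else 150)).astype('u1')
    k,l,s,ce=cv2.connectedComponentsWithStats(m); i=1+s[1:,4].argmax()
    pts=np.argwhere(l==i)[:,::-1]+[a,b]
    W=np.array([p2w(c,u,v,z)[:2] for u,v in pts])
    if n in("tray2","tray3","clong","cshort"):
        r=cv2.minAreaRect((W*1000).astype('f4')); print(n,np.round(r[0],1),np.round(r[1],1),round(r[2],1),W.mean(0).round(4))
        w=W-W.mean(0); print("  pca", np.linalg.eigh(w.T@w)[1][:,1].round(3))
    else: print(n,s[i],(ce[i]+[a,b]).round(1),W.mean(0).round(4),np.ptp(W,0).round(4))
E
```

```text
tray2 [485.3 341.9] [151.1 118.6] 86.3 [0.485  0.3419]
  pca [0.06  0.998]
tray3 [548.  126.9] [118.1 150.8] 0.9 [0.548  0.1268]
  pca [-0.023  1.   ]
clong [ 440.6 -221.4] [113.4  29.6] 3.6 [ 0.4405 -0.2218]
  pca [-0.998 -0.057]
cshort [628.3 -68. ] [74.8 30.3] 6.9 [ 0.629  -0.0681]
  pca [-0.992 -0.124]
vshort [  2   2  14  15 172] [344.6 302. ] [ 0.4419 -0.0501] [0.028  0.0262]
vtall [ 3  4 10 11 80] [434.7 220.9] [ 0.6046 -0.2232] [0.0198 0.0176]
filt [  4   3  16  16 183] [497.2 298.4] [ 0.454  -0.3605] [0.0304 0.0303]
```

View pics/crop1.png

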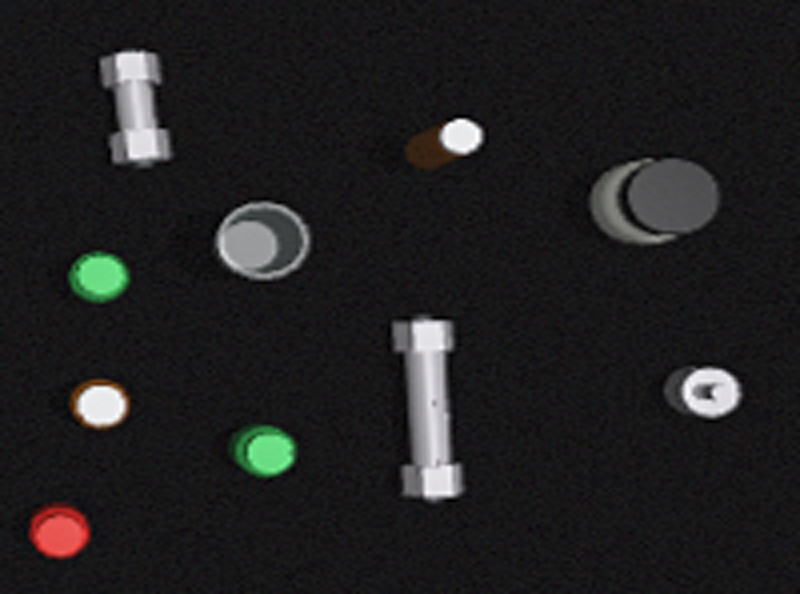

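```bash
python3 - <<'E'
from h import *
t=viewer.capture("top"); s=viewer.capture("scene")
hs=cv2.cvtColor(t["pixels"],cv2.COLOR_BGR2HSV)[110:145,360:395]
m=((hs[...,0]>95)&(hs[...,0]<125)&(hs[...,1]>120)&(hs[...,2]>80)); p=np.argwhere(m)
print(p.min(0)+[110,360],p.max(0)+[110,360])
v,u=(p.min(0)+p.max(0))/2+[110,360]
print("bottle top",u,v,p2w(t,u,v,.15).round(4), "jar",p2w(t,487.5,239.8,.055).round(4),"beaker",p2w(t,385.7,253,.06).round(4))
P={"vshort":(.441,-.051,.046),"vtall":(.604,-.2245,.075),"filtstem":(.4535,-.3635,.04),"cs":(.6285,-.069,.013),"cl":(.4405,-.2225,.013),"bot":tuple(p2w(t,u,v,.15))}
for n,q in P.items(): print(n,w2p(s,q).round(1))
im=s["pixels"].copy()
for q in P.values(): cv2.circle(im,tuple(int(round(x*16)) for x in w2p(s,q)),16,(255,0,255),-1,shift=4)
cv2.imwrite("pics/scene1.png",cv2.resize(im[180:320,140:340],None,fx=4,fy=4,interpolation=cv2.INTER_CUBIC))
E
```

```text
[118 370] [134 385]
bottle top 377.5 126.0 [ 0.7674 -0.1009  0.15  ] jar [ 0.5709 -0.3331  0.055 ] beaker [ 0.5408 -0.1298  0.06  ]
vshort [312.1 202.4]
vtall [197.2 224.6]
filtstem [166.1 190.8]
cs [277.8 271.3]
cl [233.2 206.2]
bot [224.8 253.9]
```

View pics/scene1.png

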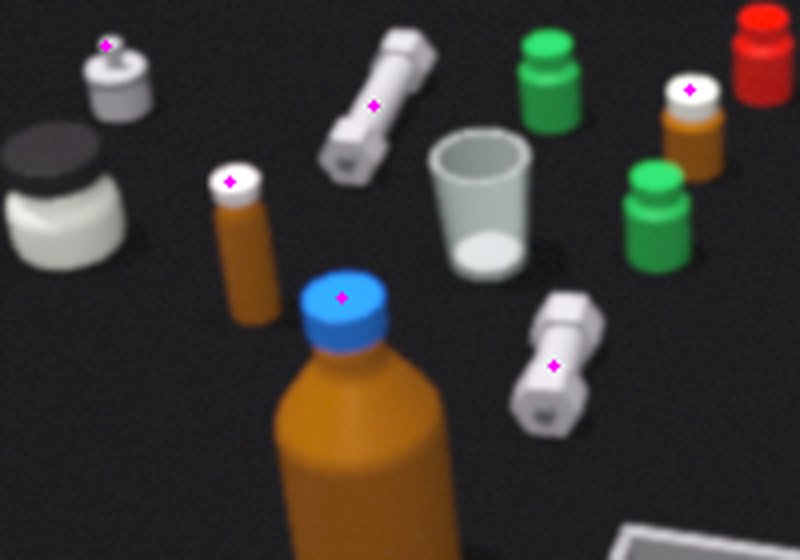

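Request:
move_arm --slide '[[0.9,0.57,-0.56],[1,0.57,-0.56],[1,0.57,-0.56],[1,0.57,-0.56],[1,0.57,-0.56],[1,0.57,-0.56],[1,0.57,-0.56],[1,0.57,-0.56],[1,0.6,-0.56],[0,0,0],[0,0,0]]' --angular '[[0,0,-0.42],[0,0,-0.42],[0,0,-0.42],[0,0,-0.42],[0,0,-0.42],[0,0,-0.42],[0,0,-0.42],[0,0,-0.42],[0,0,-0.4],[0,0,0],[0,0,0]]' --claw '[0.8,0.8,0.8,0.8,0.8,0.8,0.8,0.8,0.8,0.8,0.8]'

```text
time: 1.35
tool_pos: [0.453, -0.3622, 0.0795]
eef_rot: [1.0, 0.009, -0.001, -0.0]
contact_force: [-0.6, -0.8, -0.4]
gripper_width: 0.0682
grip_force: 0.0
```

Request:
move_arm --slide '[[0,0,-0.7],[0,0,-0.7],[0,0,-0.5],[0,0,-0.3],[0,0,0],[0,0,0],[0,0,0],[0,0,0],[0,0,0],[0,0,0]]' --angular '[[0,0,0],[0,0,0],[0,0,0],[0,0,0],[0,0,0],[0,0,0],[0,0,0],[0,0,0],[0,0,0],[0,0,0]]' --claw '[0.8,0.8,0.8,0.8,0.2,0.2,0.2,0.2,0.2,0.2]'

```text
time: 2.35
tool_pos: [0.4535, -0.3634, 0.0156]
eef_rot: [1.0, 0.008, 0.001, 0.001]
contact_force: [-1.1, -0.1, 6.3]
gripper_width: 0.0271
grip_force: 59.1
```

```bash
python3 - <<'E'
from h import *
s=viewer.capture("scene"); print(w2p(s,(.4535,-.3635,.02)))
cv2.imwrite("pics/s2.png",cv2.resize(s["pixels"][110:250,100:260],None,fx=4,fy=4,interpolation=cv2.INTER_CUBIC))
o=readout.observe(); print(o["contact_force"],o["moment"],o["gripper_width"],o["tool_pos"])
E
```

```text
[167.67187963 198.9225592 ]
[-1.20213139  0.33544808  5.97272923] [0.09434278 0.22504786 0.01046146] 0.027002891646865857 [ 0.45351201 -0.3633991   0.0155683 ]
```

View pics/s2.png

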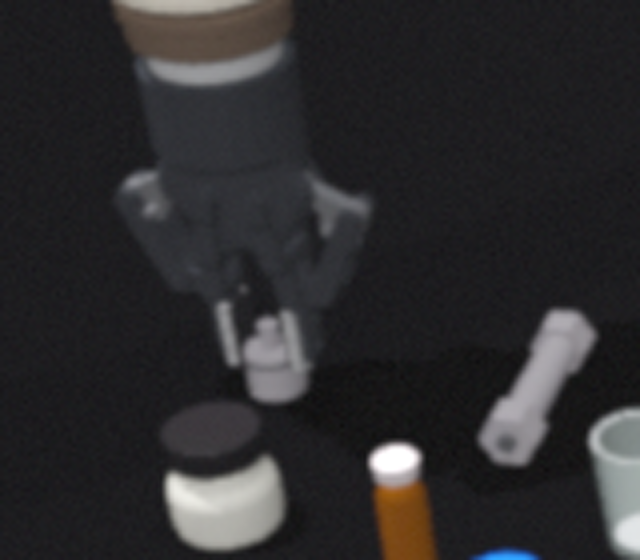

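Request:
move_arm --slide '[[0,0,0.5],[0,0,1],[0,0,1],[0,0,1],[0,0.5,0.3],[0.3,1,0],[0.3,1,0],[0.3,1,0],[0.3,1,0],[0.3,1,0],[0.3,1,0],[0.3,1,0]]' --angular '[[0,0,0],[0,0,0],[0,0,0],[0,0,0],[0,0,0],[0,0,0],[0,0,0],[0,0,0],[0,0,0],[0,0,0],[0,0,0],[0,0,0]]' --claw '[0.2,0.2,0.2,0.2,0.2,0.2,0.2,0.2,0.2,0.2,0.2,0.2]'

```text
time: 3.6
tool_pos: [0.5156, -0.1358, 0.128]
eef_rot: [1.0, 0.008, -0.0, -0.0]
contact_force: [0.4, 0.4, -0.4]
gripper_width: 0.0271
grip_force: 59.2
```

Request:
move_arm --slide '[[0.3,1,0],[0.3,1,0],[0.3,1,0],[0.3,1,0],[0.3,1,0],[0.2,1,0],[0.2,1,0],[0,0.3,-0.5],[0,0,-0.9],[0,0,-0.8],[0,0,-0.4],[0,0,0]]' --angular '[[0,0,0],[0,0,0],[0,0,0],[0,0,0],[0,0,0],[0,0,0],[0,0,0],[0,0,0],[0,0,0],[0,0,0],[0,0,0],[0,0,0]]' --claw '[0.2,0.2,0.2,0.2,0.2,0.2,0.2,0.2,0.2,0.2,0.2,0.2]'

```text
time: 4.8
tool_pos: [0.5731, 0.0468, 0.0477]
eef_rot: [0.999, 0.035, -0.002, -0.013]
contact_force: [0.1, -0.5, -0.2]
gripper_width: 0.0274
grip_force: 59.2
```

```bash
python3 - <<'E'
from h import *
o=readout.observe(); print(o["q"].round(3),o["qvel"].round(2),o["tool_pos"].round(4),o["eef_rot"].round(4))
E
```

```text
[ 0.069  0.158 -0.101  1.316  0.025  3.141] [ 0.   -0.02  0.05  0.03  0.   -0.  ] [0.5731 0.0468 0.0477] [ 0.9993  0.0349 -0.0025 -0.0125]
```

Request:
move_arm --slide '[[0,0.5,0.4],[0,0.5,0]]' --angular '[[0,0,0],[0,0,0]]' --claw '[0.2,0.2]'

```text
time: 5.0
tool_pos: [0.5775, 0.0642, 0.0656]
eef_rot: [0.999, 0.047, 0.001, -0.018]
contact_force: [0.6, -0.8, -0.1]
gripper_width: 0.0272
grip_force: 59.2
```

```bash
python3 - <<'E'
from h import *
o=readout.observe(); print(o["q"].round(3),o["qvel"].round(2),o["tool_pos"].round(4),o["eef_rot"].round(4))
E
```

```text
[ 0.093  0.156 -0.068  1.342  0.036  3.141] [ 0.12  0.04  0.02 -0.02  0.05 -0.  ] [0.5775 0.0642 0.0656] [ 0.9987  0.0469  0.0013 -0.0182]
```

```bash
cat >> h.py <<'E'
def go(x,y,z,th):
    o=readout.observe()
    T=R.from_euler('z',th,degrees=True)*R.from_quat([1,0,0,0])
    rv=(T*R.from_quat(o["eef_rot"]).inv()).as_rotvec(degrees=True)
    print("slide units",((np.array([x,y,z])-o["tool_pos"])/.03).round(2),"turn units",(rv/5).round(2),"w",round(o["gripper_width"],4),"q6",o["q"][5].round(2),"j1",o["q"][0].round(2),"t",round(o["time"],2))
E
python3 -c "
from h import *
go(.573,.0835,.0655,15)"
```

```text
slide units [-0.15  0.64 -0.  ] turn units [-0.42 -0.02  1.92] w 0.0272 q6 3.14 j1 0.09 t 5.0
```

Request:
move_arm --slide '[[0,0,0],[-0.05,0.2,0],[-0.1,0.44,0],[0,0,0],[0,0,0]]' --angular '[[0,0,0.96],[-0.2,0,0.96],[-0.22,0,0],[0,0,0],[0,0,0]]' --claw '[0.2,0.2,0.2,0.2,0.2]'

```text
time: 5.5
tool_pos: [0.572, 0.0836, 0.0633]
eef_rot: [0.991, 0.131, -0.004, 0.0]
contact_force: [0.0, 0.2, -0.9]
gripper_width: 0.0273
grip_force: 59.2
```

```bash
python3 -c "
from h import *
go(.573,.0835,.0205,15)"
```

```text
slide units [ 0.03 -0.   -1.43] turn units [ 0.02 -0.08 -0.  ] w 0.0273 q6 3.02 j1 0.15 t 5.5
```

Request:
move_arm --slide '[[0,0,-0.5],[0,0,-0.5],[0,0,-0.3],[0,0,-0.13],[0,0,0],[0,0,0]]' --angular '[[0,0,0],[0,-0.06,0],[0,0,0],[0,0,0],[0,0,0],[0,0,0]]' --claw '[0.2,0.2,0.2,0.2,0.2,0.2]'

```text
time: 6.1
tool_pos: [0.571, 0.0825, 0.0196]
eef_rot: [0.992, 0.13, -0.002, 0.001]
contact_force: [-4.6, -1.2, 6.8]
gripper_width: 0.027
grip_force: 59.9
```

Request:
move_arm --slide '[[0,0,0.05],[0,0,0],[0,0,0],[0,0,0.5],[0,0,1],[0,0,1],[0,0,1],[0,0,0]]' --angular '[[0,0,0],[0,0,0],[0,0,0],[0,0,0],[0,0,0],[0,0,0],[0,0,0],[0,0,0]]' --claw '[0.3,0.55,0.55,0.55,0.55,0.55,0.55,0.55]'

```text
time: 6.9
tool_pos: [0.5734, 0.0832, 0.1315]
eef_rot: [0.991, 0.13, 0.002, 0.001]
contact_force: [0.6, -0.6, -0.0]
gripper_width: 0.0472
grip_force: 0.0
```

```bash
python3 - <<'E'
from h import *
go(.604,-.2245,.13,15)
s=viewer.capture("scene"); print(w2p(s,(.573,.0835,.03)))
cv2.imwrite("pics/s3.png",cv2.resize(s["pixels"][150:300,330:480],None,fx=3,fy=3,interpolation=cv2.INTER_CUBIC))
E
```

```text
slide units [  1.02 -10.26  -0.05] turn units [0.01 0.05 0.01] w 0.0472 q6 3.03 j1 0.14 t 6.9
[367.30819585 256.5357233 ]
```

View pics/s3.png

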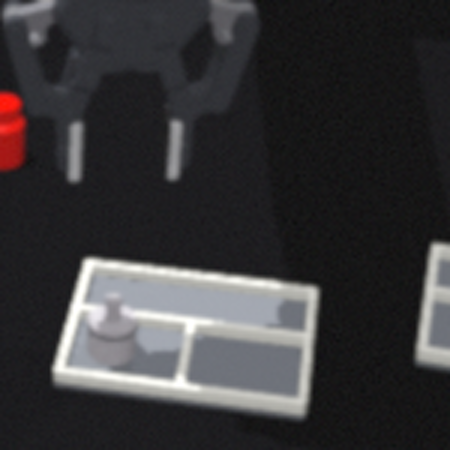

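Request:
move_arm --slide '[[0.1,-0.9,0],[0.1,-1,0],[0.1,-1,0],[0.1,-1,0],[0.1,-1,0],[0.1,-1,0],[0.1,-1,0],[0.1,-1,0],[0.1,-1,0],[0.1,-0.9,0],[0,-0.46,0],[0,0,0]]' --angular '[[0,0,0.2],[0,0,0.2],[0,0,0.2],[0,0,0.2],[0,0,0.2],[0,0,0.2],[0,0,0.2],[0,0,0.2],[0,0,0.2],[0,0,0.2],[0,0,0],[0,0,0]]' --claw '[0.55,0.55,0.55,0.55,0.55,0.55,0.55,0.55,0.55,0.6,0.6,0.6]'

```text
time: 8.15
tool_pos: [0.6009, -0.2261, 0.1249]
eef_rot: [0.977, 0.215, -0.002, 0.001]
contact_force: [0.3, 0.4, -0.8]
gripper_width: 0.0513
grip_force: 0.0
```

```bash
python3 - <<'E'
from h import *
go(.604,-.2245,.025,25)
s=viewer.capture("wrist")
cv2.imwrite("pics/w4.png",s["pixels"])
E
```

```text
slide units [ 0.1   0.05 -3.33] turn units [ 0.03 -0.05  0.04] w 0.0513 q6 2.35 j1 -0.36 t 8.15
```

View pics/w4.png

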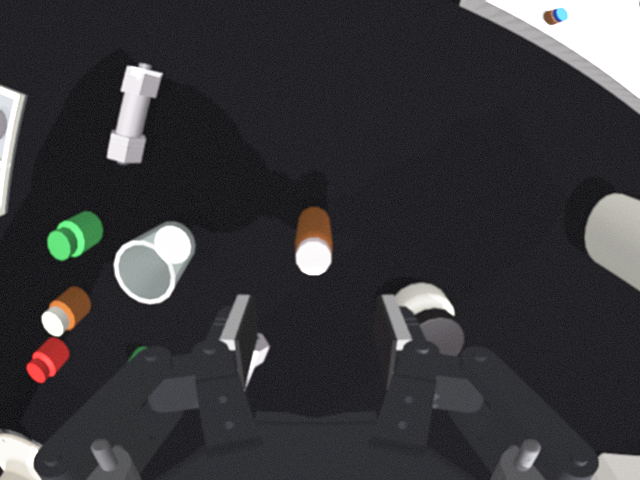

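Request:
move_arm --slide '[[0.1,0.05,-0.4],[0,0,-0.9],[0,0,-0.9],[0,0,-0.7],[0,0,-0.4],[0,0,0],[0,0,0],[0,0,0],[0,0,0],[0,0,0],[0,0,0]]' --angular '[[0,-0.05,0],[0,0,0],[0,0,0],[0,0,0],[0,0,0],[0,0,0],[0,0,0],[0,0,0],[0,0,0],[0,0,0],[0,0,0]]' --claw '[0.6,0.6,0.6,0.6,0.6,0.4,0.3,0.2,0.1,0.1,0.1]'

```text
time: 9.3
tool_pos: [0.605, -0.2236, 0.0279]
eef_rot: [0.976, 0.216, 0.001, 0.002]
contact_force: [0.1, 0.4, 5.8]
gripper_width: 0.0211
grip_force: 59.3
```

```bash
python3 - <<'E'
from h import *
go(.604,-.2245,.14,25)
s=viewer.capture("scene")
cv2.imwrite("pics/s5.png",cv2.resize(s["pixels"][140:290,130:280],None,fx=3,fy=3,interpolation=cv2.INTER_CUBIC))
E
```

```text
slide units [-0.03 -0.03  3.74] turn units [0.04 0.04 0.01] w 0.0211 q6 2.35 j1 -0.35 t 9.3
```

View pics/s5.png

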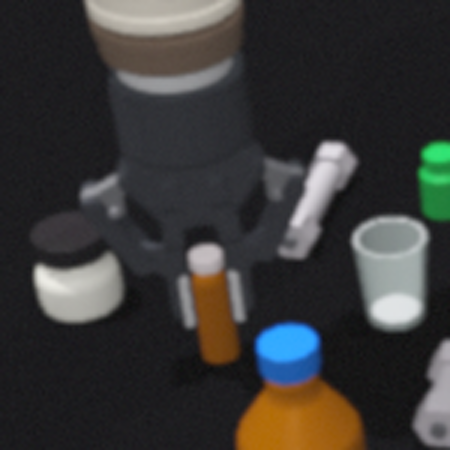

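Request:
move_arm --slide '[[0,0,0.5],[0,0,0.9],[0,0,0.9],[0,0.3,0.5],[0,0.7,0],[-0.1,1,0],[-0.1,1,0],[-0.1,1,0],[-0.1,1,0],[-0.1,1,0],[-0.1,1,0],[-0.1,1,0]]' --angular '[[0,0,0],[0,0,0],[0,0,0],[0,0,0],[0,0,0],[0,0,0],[0,0,0],[0,0,0],[0,0,0],[0,0,0],[0,0,0],[0,0,0]]' --claw '[0.1,0.1,0.1,0.1,0.1,0.1,0.1,0.1,0.1,0.1,0.1,0.1]'

```text
time: 10.55
tool_pos: [0.5828, 0.0183, 0.1109]
eef_rot: [0.976, 0.216, 0.0, 0.001]
contact_force: [0.7, -0.8, -0.3]
gripper_width: 0.021
grip_force: 58.7
```

Request:
move_arm --slide '[[-0.1,1,0],[-0.1,1,0],[-0.1,1,0],[-0.1,0.9,0],[0,0.7,0],[0,0.4,0],[0,0,0],[0,0,0]]' --angular '[[0,0,0],[0,0,0],[0,0,0],[0,0,0],[0,0,0],[0,0,0],[0,0,0],[0,0,0]]' --claw '[0.1,0.1,0.1,0.1,0.1,0.1,0.1,0.1]'

```text
time: 11.35
tool_pos: [0.5713, 0.1663, 0.1107]
eef_rot: [0.976, 0.216, 0.0, 0.002]
contact_force: [-0.0, 0.5, -1.4]
gripper_width: 0.0214
grip_force: 58.7
```

```bash
python3 -c "
from h import *
go(.571,.167,.0325,25)"
```

```text
slide units [-0.01  0.02 -2.61] turn units [0.04 0.01 0.01] w 0.0214 q6 2.99 j1 0.28 t 11.35
```

Request:
move_arm --slide '[[0,0,-0.5],[0,0,-0.7],[0,0,-0.7],[0,0,-0.4],[0,0,-0.2],[0,0,-0.1],[0,0,0],[0,0,0]]' --angular '[[0,0,0],[0,0,0],[0,0,0],[0,0,0],[0,0,0],[0,0,0],[0,0,0],[0,0,0]]' --claw '[0.1,0.1,0.1,0.1,0.1,0.1,0.1,0.1]'

```text
time: 12.15
tool_pos: [0.5718, 0.1667, 0.0336]
eef_rot: [0.976, 0.216, 0.001, 0.001]
contact_force: [-0.3, 0.0, -0.7]
gripper_width: 0.0212
grip_force: 58.7
```

Request:
move_arm --slide '[[0,0,-0.06],[0,0,0],[0,0,0]]' --angular '[[0,0,0],[0,0,0],[0,0,0]]' --claw '[0.1,0.1,0.1]'

```text
time: 12.45
tool_pos: [0.572, 0.1668, 0.0319]
eef_rot: [0.976, 0.216, 0.001, 0.001]
contact_force: [0.3, -0.1, 6.3]
gripper_width: 0.0215
grip_force: 59.2
```

Request:
move_arm --slide '[[0,0,0],[0,0,0],[0,0,0],[0,0,0.3],[0,0,0.7],[0,0,1],[0,0,1],[0,0,0.6]]' --angular '[[0,0,0],[0,0,0],[0,0,0],[0,0,0],[0,0,0],[0,0,0],[0,0,0],[0,0,0]]' --claw '[0.3,0.5,0.5,0.5,0.5,0.5,0.5,0.5]'

```text
time: 13.25
tool_pos: [0.5719, 0.1668, 0.1422]
eef_rot: [0.976, 0.216, 0.002, 0.001]
contact_force: [-0.2, 0.3, 0.1]
gripper_width: 0.0426
grip_force: 0.0
```

```bash
python3 - <<'E'
from h import *
go(.6285,-.069,.06,7)
s=viewer.capture("scene")
cv2.imwrite("pics/s6.png",cv2.resize(s["pixels"][180:300,330:480],None,fx=3,fy=3,interpolation=cv2.INTER_CUBIC))
E
```

```text
slide units [ 1.89 -7.86 -2.74] turn units [ 0.03  0.04 -3.59] w 0.0426 q6 2.99 j1 0.29 t 13.25
```

View pics/s6.png

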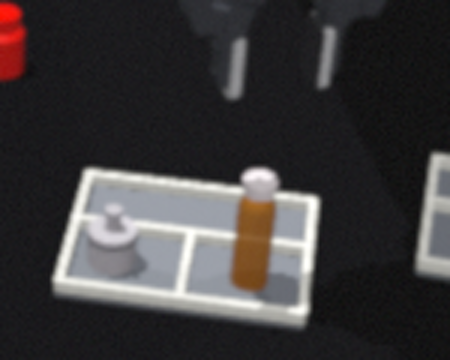

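Request:
move_arm --slide '[[0.2,-0.9,0],[0.3,-1,0],[0.3,-1,0],[0.3,-1,0],[0.3,-1,0],[0.3,-1,-0.3],[0.2,-1,-0.7],[0,-0.7,-0.8],[0,-0.26,-0.8],[0,0,-0.14],[0,0,0]]' --angular '[[0,0,0],[0,0,-0.3],[0,0,-0.4],[0,0,-0.5],[0,0,-0.5],[0,0,-0.5],[0,0,-0.5],[0,0,-0.5],[0,0,-0.4],[0,0,0],[0,0,0]]' --claw '[0.7,0.7,0.7,0.7,0.7,0.7,0.7,0.7,0.7,0.7,0.7]'

```text
time: 14.4
tool_pos: [0.6278, -0.069, 0.0563]
eef_rot: [0.998, 0.061, -0.001, 0.001]
contact_force: [0.6, -0.5, 0.3]
gripper_width: 0.06
grip_force: 0.0
```

```bash
python3 - <<'E'
from h import *
go(.6285,-.069,.005,7)
E
```

```text
slide units [ 0.02 -0.   -1.71] turn units [ 0.03 -0.01  0.  ] w 0.06 q6 2.91 j1 -0.11 t 14.4
```

Request:
move_arm --slide '[[0,0,-0.6],[0,0,-0.6],[0,0,-0.3],[0,0,-0.2],[0,0,0],[0,0,0],[0,0,0],[0,0,0],[0,0,0],[0,0,0]]' --angular '[[0,0,0],[0,0,0],[0,0,0],[0,0,0],[0,0,0],[0,0,0],[0,0,0],[0,0,0],[0,0,0],[0,0,0]]' --claw '[0.7,0.7,0.7,0.7,0.5,0.3,0.1,0.1,0.1,0.1]'

```text
time: 15.4
tool_pos: [0.629, -0.0692, 0.007]
eef_rot: [0.998, 0.061, 0.001, 0.002]
contact_force: [-0.6, 2.1, 6.4]
gripper_width: 0.0178
grip_force: 58.9
```

Request:
move_arm --slide '[[0,0,0.4],[0,0,0.8],[0,0,1],[0,0,0.8],[0,0,0]]' --angular '[[0,0,0],[0,0,0],[0,0,0],[0,0,0],[0,0,0]]' --claw '[0.1,0.1,0.1,0.1,0.1]'

```text
time: 15.9
tool_pos: [0.6301, -0.0695, 0.1002]
eef_rot: [0.998, 0.061, 0.003, 0.002]
contact_force: [0.3, -0.4, -2.0]
gripper_width: 0.0177
grip_force: 59.1
```

```bash
python3 - <<'E'
from h import *
go(.516,.126,.1,91)
s=viewer.capture("scene")
cv2.imwrite("pics/s7.png",cv2.resize(s["pixels"][140:290,200:350],None,fx=3,fy=3,interpolation=cv2.INTER_CUBIC))
E
```

```text
slide units [-3.8   6.52 -0.01] turn units [-0.02  0.09 16.81] w 0.0177 q6 2.91 j1 -0.11 t 15.9
```

View pics/s7.png

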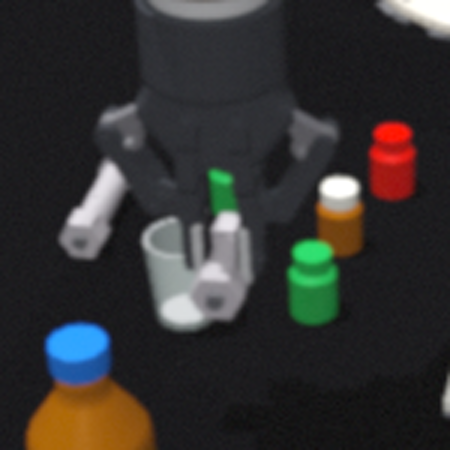

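Request:
move_arm --slide '[[-0.2,0.3,0.3],[-0.2,0.4,0.3],[-0.2,0.4,0.2],[-0.2,0.4,0],[-0.2,0.4,0],[-0.2,0.4,0],[-0.2,0.4,0],[-0.2,0.4,0],[-0.2,0.4,0],[-0.2,0.4,0],[-0.2,0.4,0],[-0.2,0.4,0]]' --angular '[[0,0,0.8],[0,0,1],[0,0,1],[0,0,1],[0,0,1],[0,0,1],[0,0,1],[0,0,1],[0,0,1],[0,0,1],[0,0,1],[0,0,1]]' --claw '[0.1,0.1,0.1,0.1,0.1,0.1,0.1,0.1,0.1,0.1,0.1,0.1]'

```text
time: 17.15
tool_pos: [0.5553, 0.0721, 0.1179]
eef_rot: [0.838, 0.546, -0.0, 0.001]
contact_force: [0.3, -0.7, -1.2]
gripper_width: 0.0178
grip_force: 59.1
```

Request:
move_arm --slide '[[-0.3,0.4,0],[-0.3,0.4,0],[-0.3,0.4,0],[-0.3,0.4,0],[-0.2,0.2,0],[0,0,0],[0,0,0]]' --angular '[[0,0,1],[0,0,1],[0,0,1],[0,0,1],[0,0,0.9],[0,0,0],[0,0,0]]' --claw '[0.1,0.1,0.1,0.1,0.1,0.1,0.1]'

```text
time: 17.85
tool_pos: [0.5141, 0.1256, 0.1187]
eef_rot: [0.705, 0.709, 0.0, 0.001]
contact_force: [0.6, 0.2, -2.2]
gripper_width: 0.0176
grip_force: 59.1
```

```bash
python3 - <<'E'
from h import *
go(.516,.126,.0135,91)
E
```

```text
slide units [ 0.06  0.01 -3.51] turn units [0.01 0.02 0.13] w 0.0176 q6 1.8 j1 0.24 t 17.85
```

Request:
move_arm --slide '[[0.06,0,-0.5],[0,0,-0.8],[0,0,-0.8],[0,0,-0.7],[0,0,-0.4],[0,0,-0.2],[0,0,-0.1],[0,0,0],[0,0,0]]' --angular '[[0,0,0],[0,0,0],[0,0,0],[0,0,0],[0,0,0],[0,0,0],[0,0,0],[0,0,0],[0,0,0]]' --claw '[0.1,0.1,0.1,0.1,0.1,0.1,0.1,0.1,0.1]'

```text
time: 18.75
tool_pos: [0.5167, 0.1259, 0.0155]
eef_rot: [0.704, 0.71, 0.002, 0.001]
contact_force: [0.3, 0.7, -1.2]
gripper_width: 0.0179
grip_force: 59.1
```

Request:
move_arm --slide '[[0,0,-0.08],[0,0,0],[0,0,0],[0,0,0],[0,0,0],[0,0,0.4],[0,0,0.8],[0,0,1],[0,0,1],[0,0,0.8],[0,0,0]]' --angular '[[0,0,0],[0,0,0],[0,0,0],[0,0,0],[0,0,0],[0,0,0],[0,0,0],[0,0,0],[0,0,0],[0,0,0],[0,0,0]]' --claw '[0.1,0.1,0.3,0.42,0.42,0.42,0.42,0.42,0.42,0.42,0.42]'

```text
time: 19.85
tool_pos: [0.5178, 0.1262, 0.1371]
eef_rot: [0.704, 0.71, 0.004, 0.003]
contact_force: [0.9, 0.2, -0.6]
gripper_width: 0.036
grip_force: 0.0
```

```bash
python3 - <<'E'
from h import *
go(.4405,-.2225,.12,3.5)
s=viewer.capture("scene")
cv2.imwrite("pics/s8.png",cv2.resize(s["pixels"][180:300,330:480],None,fx=3,fy=3,interpolation=cv2.INTER_CUBIC))
E
```

```text
slide units [ -2.58 -11.62  -0.57] turn units [  0.07   0.1  -17.39] w 0.036 q6 1.8 j1 0.24 t 19.85
```

View pics/s8.png

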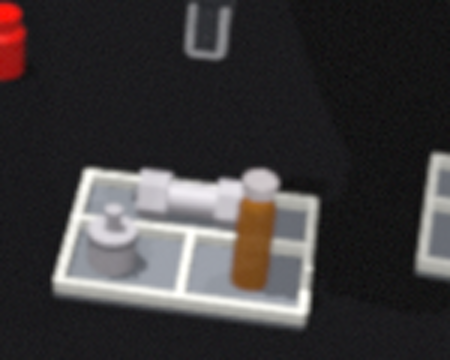

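Request:
move_arm --slide '[[0,-0.6,0],[-0.1,-0.7,0],[-0.2,-0.7,0],[-0.2,-0.7,0],[-0.2,-0.7,0],[-0.2,-0.7,0],[-0.2,-0.7,0],[-0.2,-0.7,0],[-0.2,-0.7,0],[-0.2,-0.7,0],[-0.2,-0.7,0],[-0.2,-0.7,0]]' --angular '[[0,0,-0.8],[0,0,-1],[0,0,-1],[0,0,-1],[0,0,-1],[0,0,-1],[0,0,-1],[0,0,-1],[0,0,-1],[0,0,-1],[0,0,-1],[0,0,-1]]' --claw '[0.42,0.42,0.42,0.42,0.42,0.5,0.6,0.7,0.7,0.7,0.7,0.7]'

```text
time: 21.1
tool_pos: [0.4523, -0.1239, 0.1315]
eef_rot: [0.963, 0.269, -0.0, 0.001]
contact_force: [0.2, 0.2, 0.6]
gripper_width: 0.0596
grip_force: 0.0
```

Request:
move_arm --slide '[[-0.2,-0.7,0],[-0.2,-0.7,0],[-0.1,-0.7,-0.2],[0,-0.6,-0.4],[0,-0.4,-0.6],[0,-0.2,-0.6],[0,0,-0.5],[0,0,0],[0,0,0]]' --angular '[[0,0,-1],[0,0,-1],[0,0,-1],[0,0,-1],[0,0,-1],[0,0,-0.6],[0,0,0],[0,0,0],[0,0,0]]' --claw '[0.7,0.7,0.7,0.7,0.7,0.7,0.7,0.7,0.7]'

```text
time: 22.0
tool_pos: [0.438, -0.2217, 0.0633]
eef_rot: [1.0, 0.031, -0.0, 0.001]
contact_force: [0.3, -0.1, 1.0]
gripper_width: 0.0599
grip_force: 0.0
```

```bash
python3 - <<'E'
from h import *
go(.4405,-.2225,.005,3.5)
c=viewer.capture("top"); cv2.imwrite("pics/t9.png",cv2.resize(c["pixels"][210:315,110:310],None,fx=4,fy=4,interpolation=cv2.INTER_CUBIC))
E
```

```text
slide units [ 0.08 -0.03 -1.94] turn units [ 0.03 -0.   -0.01] w 0.0599 q6 2.61 j1 -0.47 t 22.0
```

View pics/t9.png

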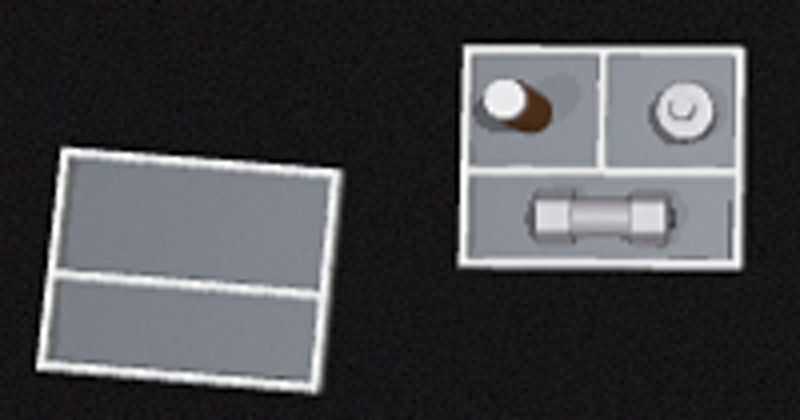

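Request:
move_arm --slide '[[0.08,0,-0.6],[0,0,-0.7],[0,0,-0.4],[0,0,-0.24],[0,0,0],[0,0,0],[0,0,0],[0,0,0],[0,0,0],[0,0,0]]' --angular '[[0,0,0],[0,0,0],[0,0,0],[0,0,0],[0,0,0],[0,0,0],[0,0,0],[0,0,0],[0,0,0],[0,0,0]]' --claw '[0.7,0.7,0.7,0.7,0.5,0.3,0.1,0.1,0.1,0.1]'

```text
time: 23.05
tool_pos: [0.4411, -0.2224, 0.0063]
eef_rot: [1.0, 0.03, 0.001, 0.002]
contact_force: [-0.4, 1.7, 5.8]
gripper_width: 0.018
grip_force: 58.9
```

Request:
move_arm --slide '[[0,0,0.4],[0,0,0.8],[0,0,1],[0,0,1],[0,0,0.8],[0,0,0]]' --angular '[[0,0,0],[0,0,0],[0,0,0],[0,0,0],[0,0,0],[0,0,0]]' --claw '[0.1,0.1,0.1,0.1,0.1,0.1]'

```text
time: 23.65
tool_pos: [0.442, -0.223, 0.1292]
eef_rot: [1.0, 0.03, 0.003, 0.003]
contact_force: [0.4, -0.4, -1.5]
gripper_width: 0.0176
grip_force: 59.2
```

```bash
python3 - <<'E'
from h import *
a=np.radians(-3.6); T=lambda x,y:np.array([.4853,.342])+[np.cos(a)*x-np.sin(a)*y,np.sin(a)*x+np.cos(a)*y]
print(T(-.032,0),T(.024,0))
go(*T(-.032,0),.13,86.4)
E
```

```text
[0.45336314 0.3440093 ] [0.50925264 0.34049303]
slide units [ 0.38 18.9   0.03] turn units [1.000e-02 1.000e-01 1.659e+01] w 0.0176 q6 2.62 j1 -0.47 t 23.65
```

Request:
move_arm --slide '[[0,0.5,0],[0,0.8,0],[0,1,0],[0,1,0],[0,1,0],[0,1,0],[0,1,0],[0,1,0],[0.1,1,0],[0.1,1,0],[0.1,1,0],[0.1,1,0]]' --angular '[[0,0,0.6],[0,0,0.8],[0,0,0.8],[0,0,0.8],[0,0,0.8],[0,0,0.8],[0,0,0.8],[0,0,0.8],[0,0,0.8],[0,0,0.8],[0,0,0.8],[0,0,0.8]]' --claw '[0.1,0.1,0.1,0.1,0.1,0.1,0.1,0.1,0.1,0.1,0.1,0.1]'

```text
time: 24.85
tool_pos: [0.4512, 0.1184, 0.1236]
eef_rot: [0.904, 0.429, -0.0, 0.001]
contact_force: [0.5, -0.2, -2.5]
gripper_width: 0.0177
grip_force: 59.2
```

Request:
move_arm --slide '[[0,1,0],[0,1,0],[0,1,0],[0,1,0],[0,1,0],[0,1,0],[0,0.8,0],[0,0.5,0],[0,0.3,0],[0,0,0],[0,0,0]]' --angular '[[0,0,0.8],[0,0,0.8],[0,0,0.8],[0,0,0.8],[0,0,0.8],[0,0,0.8],[0,0,0.8],[0,0,0.8],[0,0,0.8],[0,0,0],[0,0,0]]' --claw '[0.1,0.1,0.1,0.1,0.1,0.1,0.1,0.1,0.1,0.1,0.1]'

```text
time: 25.95
tool_pos: [0.4516, 0.3445, 0.124]
eef_rot: [0.729, 0.685, 0.0, 0.001]
contact_force: [-0.9, -0.7, -2.3]
gripper_width: 0.0173
grip_force: 59.2
```

```bash
python3 - <<'E'
from h import *
go(.4534,.344,.0135,86.4)
E
```

```text
slide units [ 0.06 -0.02 -3.68] turn units [ 0.02  0.02 -0.01] w 0.0173 q6 2.29 j1 0.65 t 25.95
```

Request:
move_arm --slide '[[0.06,0,-0.5],[0,0,-0.9],[0,0,-0.9],[0,0,-0.7],[0,0,-0.4],[0,0,-0.2],[0,0,-0.1],[0,0,0],[0,0,0]]' --angular '[[0,0,0],[0,0,0],[0,0,0],[0,0,0],[0,0,0],[0,0,0],[0,0,0],[0,0,0],[0,0,0]]' --claw '[0.1,0.1,0.1,0.1,0.1,0.1,0.1,0.1,0.1]'

```text
time: 26.85
tool_pos: [0.4548, 0.3451, 0.015]
eef_rot: [0.729, 0.685, 0.002, 0.001]
contact_force: [0.2, -0.3, -2.0]
gripper_width: 0.0176
grip_force: 59.2
```

Request:
move_arm --slide '[[0,0,0],[0,0,0],[0,0,0],[0,0,0],[0,0,0.4],[0,0,0.8],[0,0,1],[0,0,1],[0,0,0.8],[0,0,0]]' --angular '[[0,0,0],[0,0,0],[0,0,0],[0,0,0],[0,0,0],[0,0,0],[0,0,0],[0,0,0],[0,0,0],[0,0,0]]' --claw '[0.1,0.3,0.42,0.42,0.42,0.42,0.42,0.42,0.42,0.42]'

```text
time: 27.85
tool_pos: [0.4557, 0.3458, 0.1391]
eef_rot: [0.729, 0.685, 0.004, 0.001]
contact_force: [1.1, -0.2, -0.4]
gripper_width: 0.0356
grip_force: 0.0
```

```bash
python3 - <<'E'
from h import *
go(.441,-.051,.12,50)
E
```

```text
slide units [ -0.49 -13.23  -0.64] turn units [-0.01  0.11 -7.29] w 0.0356 q6 2.28 j1 0.65 t 27.85
```

Request:
move_arm --slide '[[0,-0.6,0],[0,-0.9,0],[0,-1,0],[0,-1,0],[0,-1,0],[0,-1,0],[0,-1,0],[0,-1,0],[-0.1,-1,0],[-0.1,-1,0],[-0.1,-1,0],[-0.1,-1,0]]' --angular '[[0,0,-0.4],[0,0,-0.6],[0,0,-0.6],[0,0,-0.6],[0,0,-0.6],[0,0,-0.6],[0,0,-0.6],[0,0,-0.6],[0,0,-0.6],[0,0,-0.6],[0,0,-0.6],[0,0,-0.6]]' --claw '[0.42,0.42,0.42,0.6,0.6,0.6,0.6,0.6,0.6,0.6,0.6,0.6]'

```text
time: 29.05
tool_pos: [0.4411, -0.0019, 0.1333]
eef_rot: [0.902, 0.432, 0.0, 0.001]
contact_force: [0.1, 0.2, 0.1]
gripper_width: 0.0508
grip_force: 0.0
```

Request:
move_arm --slide '[[-0.1,-0.8,0],[0,-0.6,-0.3],[0,-0.33,-0.6],[0,0,-0.6],[0,0,-0.3],[0,0,0],[0,0,0]]' --angular '[[0,0,-0.3],[0,0,0],[0,0,0],[0,0,0],[0,0,0],[0,0,0],[0,0,0]]' --claw '[0.6,0.6,0.6,0.6,0.6,0.6,0.6]'

```text
time: 29.75
tool_pos: [0.4392, -0.0521, 0.0804]
eef_rot: [0.906, 0.422, 0.001, 0.001]
contact_force: [0.8, -0.5, 0.4]
gripper_width: 0.0511
grip_force: 0.0
```

```bash
python3 - <<'E'
from h import *
go(.441,-.051,.012,50)
s=viewer.capture("wrist")
cv2.imwrite("pics/w10.png",s["pixels"])
E
```

```text
slide units [ 0.06  0.04 -2.28] turn units [0.02 0.03 0.01] w 0.0511 q6 2.15 j1 -0.12 t 29.75
```

View pics/w10.png

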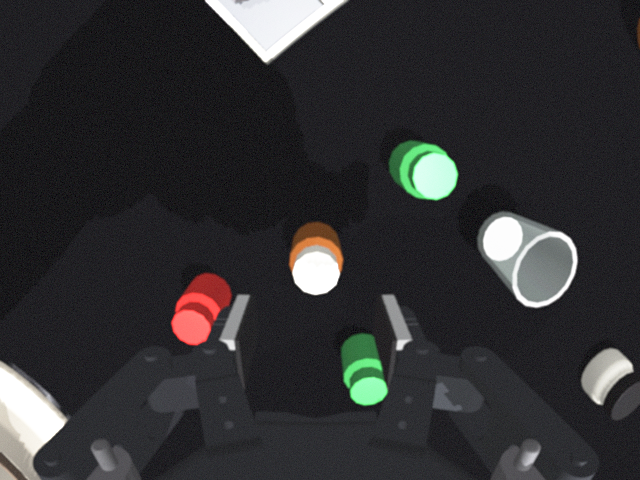

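Request:
move_arm --slide '[[0.06,0.04,-0.5],[0,0,-0.7],[0,0,-0.6],[0,0,-0.3],[0,0,-0.18],[0,0,0],[0,0,0],[0,0,0],[0,0,0],[0,0,0]]' --angular '[[0,0,0],[0,0,0],[0,0,0],[0,0,0],[0,0,0],[0,0,0],[0,0,0],[0,0,0],[0,0,0],[0,0,0]]' --claw '[0.6,0.6,0.6,0.6,0.6,0.4,0.3,0.2,0.2,0.2]'

```text
time: 30.8
tool_pos: [0.4418, -0.051, 0.0126]
eef_rot: [0.906, 0.422, 0.001, 0.002]
contact_force: [-0.3, 0.9, 7.1]
gripper_width: 0.0279
grip_force: 59.6
```

Request:
move_arm --slide '[[0,0,0.4],[0,0,0.8],[0,0,1],[0,0,1],[0,0,0.4],[0,0,0]]' --angular '[[0,0,0],[0,0,0],[0,0,0],[0,0,0],[0,0,0],[0,0,0]]' --claw '[0.2,0.2,0.2,0.2,0.2,0.2]'

```text
time: 31.4
tool_pos: [0.4421, -0.051, 0.1215]
eef_rot: [0.906, 0.422, 0.002, 0.002]
contact_force: [-0.2, -0.5, -0.5]
gripper_width: 0.0278
grip_force: 59.2
```

```bash
python3 - <<'E'
from h import *
go(.5093,.3405,.12,50)
E
```

```text
slide units [ 2.24 13.05 -0.05] turn units [0.03 0.06 0.01] w 0.0278 q6 2.16 j1 -0.11 t 31.4
```

Request:
move_arm --slide '[[0,0.6,0],[0.1,0.9,0],[0.2,1,0],[0.2,1,0],[0.2,1,0],[0.2,1,0],[0.2,1,0],[0.2,1,0],[0.2,1,0],[0.2,1,0],[0.2,1,0],[0.2,1,0]]' --angular '[[0,0,0],[0,0,0],[0,0,0],[0,0,0],[0,0,0],[0,0,0],[0,0,0],[0,0,0],[0,0,0],[0,0,0],[0,0,0],[0,0,0]]' --claw '[0.2,0.2,0.2,0.2,0.2,0.2,0.2,0.2,0.2,0.2,0.2,0.2]'

```text
time: 32.6
tool_pos: [0.5036, 0.295, 0.1177]
eef_rot: [0.906, 0.422, -0.001, 0.002]
contact_force: [-0.0, -0.8, 0.3]
gripper_width: 0.0278
grip_force: 59.2
```

Request:
move_arm --slide '[[0.14,0.8,0],[0,0.5,0],[0,0.25,0],[0,0,0],[0,0,0]]' --angular '[[0,0,0],[0,0,0],[0,0,0],[0,0,0],[0,0,0]]' --claw '[0.2,0.2,0.2,0.2,0.2]'

```text
time: 33.1
tool_pos: [0.5082, 0.3398, 0.1195]
eef_rot: [0.907, 0.422, 0.0, 0.002]
contact_force: [-0.3, 0.4, 0.2]
gripper_width: 0.0276
grip_force: 59.2
```

```bash
python3 - <<'E'
from h import *
go(.5093,.3405,.0165,50)
E
```

```text
slide units [ 0.04  0.02 -3.43] turn units [0.03 0.02 0.01] w 0.0276 q6 2.86 j1 0.59 t 33.1
```

Request:
move_arm --slide '[[0.04,0,-0.5],[0,0,-0.8],[0,0,-0.8],[0,0,-0.6],[0,0,-0.4],[0,0,-0.2],[0,0,-0.1],[0,0,-0.03],[0,0,0],[0,0,0]]' --angular '[[0,0,0],[0,0,0],[0,0,0],[0,0,0],[0,0,0],[0,0,0],[0,0,0],[0,0,0],[0,0,0],[0,0,0]]' --claw '[0.2,0.2,0.2,0.2,0.2,0.2,0.2,0.2,0.2,0.2]'

```text
time: 34.1
tool_pos: [0.5099, 0.3409, 0.0176]
eef_rot: [0.906, 0.422, 0.001, 0.001]
contact_force: [-0.2, 0.4, 1.1]
gripper_width: 0.0278
grip_force: 59.2
```

Within about 1 mm of the floor: lower slightly, release, lift.

Request:
move_arm --slide '[[0,0,-0.03],[0,0,0],[0,0,0],[0,0,0],[0,0,0],[0,0,0.3],[0,0,0.8],[0,0,1],[0,0,1],[0,0,1],[0,0,0]]' --angular '[[0,0,0],[0,0,0],[0,0,0],[0,0,0],[0,0,0],[0,0,0],[0,0,0],[0,0,0],[0,0,0],[0,0,0],[0,0,0]]' --claw '[0.2,0.2,0.35,0.5,0.5,0.5,0.5,0.5,0.5,0.5,0.5]'

```text
time: 35.2
tool_pos: [0.5111, 0.3416, 0.1445]
eef_rot: [0.906, 0.422, 0.004, 0.001]
contact_force: [-0.1, 0.5, 1.9]
gripper_width: 0.0427
grip_force: 0.0
```

Request:
move_arm --slide '[[-0.5,-0.5,0.5],[-1,-1,0.5],[-1,-1,0.5],[-1,-1,0],[-1,-1,0],[0,-1,0],[0,0,0]]' --angular '[[0,0,0],[0,0,0],[0,0,0],[0,0,0],[0,0,0],[0,0,0],[0,0,0]]' --claw '[0.5,0.5,0.5,0.5,0.5,0.5,0.5]'

```text
time: 35.9
tool_pos: [0.3738, 0.1735, 0.1846]
eef_rot: [0.907, 0.421, 0.001, 0.002]
contact_force: [0.2, 0.1, -0.4]
gripper_width: 0.0427
grip_force: 0.0
```

```bash
python3 - <<'E'
from h import *
o=readout.observe(); print(o["time"],o["tool_pos"],o["gripper_width"])
c=viewer.capture("top"); s=viewer.capture("scene")
a=cv2.resize(c["pixels"][210:315,110:310],None,fx=3,fy=3,interpolation=cv2.INTER_CUBIC)
b=cv2.resize(s["pixels"][190:290,345:565],(600,273),interpolation=cv2.INTER_CUBIC)
cv2.imwrite("pics/end.png",np.vstack([a[:, :600],b]))
E
```

```text
35.9 [0.37382583 0.17345302 0.1846074 ] 0.042745327645383926
```

View pics/end.png

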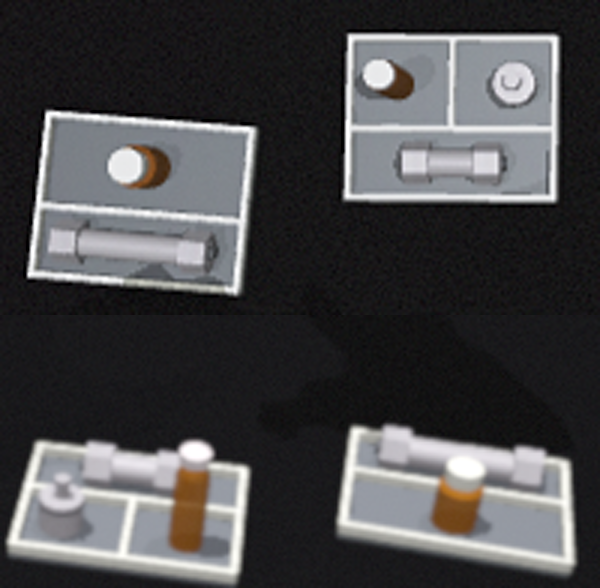

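```bash
python3 -c "
from plant import ticket
print(ticket.close_job())"
```

```text
the job is handed in; nothing more can be done
None
```

I filled both kits, let go of everything and handed the job in at about 36 s; the last pictures show all five parts seated in their correct bays and both vials upright, but the hand-in returned no verdict.

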